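# Shut the mirror curing box and start it

## Task

The glued mirror on the tray is ready to cure. With the fingertips only, push the tray fully home into the curing box, then push the lid down until it is fully shut, and last press the green start button all the way down and let it come up again. Do not slam the tray or lid, do not press the red button, do not touch or lift the mirror, and leave everything else where it stands.

Things in the scene. Friction and masses are not known exactly. Their poses are not given: they have to be found in the camera images.
- curer: Curing box: grey open-topped, open-fronted housing, 190 mm deep (its x), 240 mm wide (its y), walls 90 mm high, fixed to the table. Origin on its underside, mid-width, 110 mm behind its front and 80 mm ahead of its back; its -x axis points out of the front, towards the robot, where the tray comes out. The lid hinge axis runs along its y at x = +80 mm, z = 90 mm.
- tray (a joint): How far the aluminium tray with its white front panel stands out of the curing box, in m: 0 = fully home (a hard stop), grows as it slides out along the box's -x; up to 0.13. Starts 0.055 to 0.105 out. It slides stiffly (about 2 N) and stays where it is left. The panel is 230 mm wide, 12 mm thick, 12 to 86 mm above the table.
- tray_pad (a point): Centre of the outer face of the black rubber push pad on the tray's front; it looks along the box's -x, 80 mm wide, 45 mm high (35 to 80 mm above the table, this point is at 60 mm), 15 mm proud of the panel. With the tray home this point is at x = -137 mm, y = 0 in the box's frame.
- tray_floor (a point): Centre of the tray's upper face, 30 mm above the table, on which the mirror lies; tray floor 160 (x) by 190 mm with 8 mm high rims at the sides and back.
- lid (a joint): Angle of the white lid with the lamp housing, rad: 0 = shut (hard stop), grows as it opens upwards about the box's rear top edge. Starts at 0.75 to 1.1. A stiff hinge holds it; pushing at the orange pad takes 2 to 7 N. Lid 192 mm long from the hinge, 240 wide, 16 thick; lamp housing 90 by 160 mm, 28 mm high on its outer face, 30 to 120 mm from the hinge.
- lid_pad (a point): Centre of the top (outer) face of the orange push pad, 32 by 80 mm, at the lid's free edge; 176 mm from the hinge along the lid and 20 mm off the hinge's plane on the outer side. With the lid shut it is at x = -96 mm, y = 0, z = 110 mm in the box's frame. Site z axis: outward normal of the lid.
- start_top (a point): Centre of the top of the green start button, 28 mm across, top 22 mm above the table, in a 44 mm wide, 12 mm high round grey housing fixed on the table left or right of the curing box (green and red swap sides).
- start (a joint): Travel of the green button, m: 0 up, 0.006 fully pressed downwards; a spring returns it, about 5 N when fully down. The press counts from 0.0045.
- stop_top (a point): Centre of the top of the red stop button, same size, on the other side. Not to be pressed.
- stop (a joint): Travel of the red button, m: 0 up, 0.006 down.
- mirror: Oblong mirror with white frame, 120 by 70 by 8 mm, 0.15 kg, lying loose on the tray; origin at the centre of its underside. It rides along with the tray.
- glue: White glue bottle with red cap, 64 mm across, 170 mm high, standing; origin at the centre of its underside.
- primer: Small white bottle with red label, 32 mm across, 85 mm high, standing; origin at the centre of its underside.
- frames: Stack of four oblong white frames, 200 by 90 mm, 40 mm high; origin at the centre of its underside.
- disc: Brown cork disc, 100 mm across, 8 mm thick; origin at the centre of its underside.
- spatula: Glue spatula lying flat; origin under its middle, its x along the tool.
Mind the look-alikes: they are no part of the job. Leave any orange or purple look-alike of the part that bears start_top alone.

How it is judged:
By the outcome, as a careful person would: the job done as asked, in the order asked, and still so for the second after the job is handed in, with the robot touching nothing.
It also fails if it takes over 64 s, if anything falls off the work surface, if the arm or the gripper's body presses on something with over 40 N, if the wrist force passes 120 N, or if a joint passes its speed limit or range.

## Robot

A 6-joint arm with a two-finger parallel gripper is mounted at the origin on the work surface. World frame = base frame: x ahead of the robot, y to its left, z up, the work surface at z = 0. Lengths are in m, angles in rad, forces in N, time in s.
With the tool pointing down it reaches from about 0.275 to 1 m from the base axis. Payload 8.4 kg.
Tool frame: the origin (TCP) lies midway between the tips of the shut fingers; the grasp point (between the pads) lies 19 mm behind it (arm.grip_point_offset is the z of the grasp point in the tool frame, in m); z points along the fingers, y is the line along which they close (so a half turn about z gives the same grasp; the last joint's range is limited). The gripper opens to 85 mm and grips with 20 to 120 N. Pads are 22 mm wide; open, the fingers measure 114 mm over their backs; the gripper's body (76 mm by 85 mm) begins 54 mm behind the grasp point. The pads swing forward as they close: fully open they stand 13 mm farther back than shut.
Start: joints at [1.12, 0.353, 1.633, -0, 1.155, -0.002], TCP at [0.271, 0.563, 0.195] pointing down, gripper open.
Joint ranges: [-2.63, 2.63], [-0.92, 2.1], [0.06, 2.66], [-1.3, 4.44], [0, 2.69], [-3.02, 3.02]. Speed limits (rad/s): [2.22, 2.22, 2.79, 3.14, 3.14, 3.14].

## Interface

Orientations are given as a rotation vector (axis times angle).
In Python, from rig import arm, eyes, order, finder gives the robot as it stands.
- The arm moves only by the tool servo_tool, never from a script. Its arguments are lists of equal length, an entry for each row: "delta_pos": the shift along the tool's x, y, z scaled (see below), a list of three; "yaw": the turn about the tool's z scaled (see below). A call has 1 to 20 rows; each row is the pose to reach, as a shift and turn from the pose commanded when the call began, along the tool's axes at that moment, turning the shorter way round; what a row does not reach only later rows make up. The controller multiplies each number of a shift by 1000 mm and each number of a turn by 180 degrees. A row lasts 1/8 s, in which the tool goes at most 62.5 mm and 10.7 degrees, less where a joint would pass 70% of its speed; a pose out of reach is approached as far as the arm can. A call with a number of a shift or a turn outside -1 to 1 is refused whole. A call with a gripper value outside its range is refused whole. "grip" is the opening, from 0 (shut) to 1 (fully open), set as the call begins (left out, the last holds). The fingers move at their own pace and stop on an object; "grip_force" is the grip in N (left out, the last holds). Time passes only in rows, so rows that repeat a pose let the fingers close. It gives the time, the measured TCP pose, the force, the opening and the grip force at its end, in the units of the state.
- arm.state(): the state, without advancing time (a new reading comes with each control period).
- eyes.camera(name): name is "side" or "top" or "wrist"; returns the picture (400x640x3 uint8, blue, green, red); there is no depth.
- eyes.camera_info(name): a dict with "fx", "fy", "cx", "cy" (pixels), "xyz" and "orientation" of the camera in the world; the wrist camera has in their place "T_tool_cam" (4x4, takes a point from camera to tool coordinates, whose origin is the TCP and whose axes are the flange's). Camera axes: x right, y down, z forward; pixel columns grow to the right and rows downward; lengths in m; the calibration is good to about 2 mm. A picture is of the moment at which its call begins: read the wrist's pose just before it. camera_info takes no time and is no camera call.
- order.hand_in(): hands the job in; it is judged then, once.
Trained networks look in the newest picture that a camera, given by its name, has taken for a name from the list of things; names that differ only in an ending like _2 or _b are one class to them, and where a whole thing is asked for, a point or a joint stands for the part that bears it (a point fixed in the world has none). Each returns a list of dicts, best first, with "score" (0 to 1); they miss things now and then, are a little off and sometimes report something else, mostly with a low value. They report only what shows in the picture. A call takes as long as a camera call. They do not tell look-alikes from the thing itself.
- finder.masks_of(camera, label): "mask" (400x640 bool, what is visible of it) and "bbox" ([centre column, centre row, width, height] in pixels, round what is visible of it).
- finder.tip_of(camera, label): "location" ([column, row] in pixels: a listed point, or the origin of a listed thing).
The state is a dict: "clock": time; "joints": joint angles; "joint_velocities": joint speeds; "effort": joint torques, N m; "ee_pos": TCP position; "tcp_rot": TCP orientation; "ft_force": force on the tool from outside, world axes, zero at the start; "ft_torque": the same for the moment, N m; "gripper_width": opening from 0.0 (shut) to 1.0 (fully open); "finger_force": force on a finger pad.
Only numpy, scipy, OpenCV 4.12 (cv2) and the standard library are available. Lean on these libraries where they do the work, as an engineer would, in place of code of your own. Each camera call takes 0.05 s, during which the arm holds its last target. There are 200 camera calls.

## Working session

There is one attempt and no reset: what is moved stays moved. The work goes in short steps, Python scripts to look and compute and a tool call to move; the robot and the scene stay as the last step left them, time stands still between calls to the robot, and variables do not carry over. Pictures are saved under pics/ and viewed, at most 10 in all, crops included, and the job is handed in when it is done.

Besides the shell and the picture viewer there is one more tool, called after ">>>" as a command line: name --pt "numbers of a row" for each row, then --argument value for the rest. servo_tool: Moves the arm, as the interface text tells. Its arguments: {"type":"object","properties":{"delta_pos":{"type":"array"},"yaw":{"type":"array"},"grip":{"type":"number"},"grip_force":{"type":"number"}},"required":["delta_pos","yaw"]}

```bash
mkdir -p pics; ls
cat > h.py <<'E'
import numpy as np, cv2
from scipy.spatial.transform import Rotation as R
from rig import arm, eyes, order, finder
def cam(n):
    i=eyes.camera_info(n); o=np.array(i["orientation"],float)
    Rm=o if o.shape==(3,3) else (R.from_rotvec(o).as_matrix() if o.size==3 else None)
    return i,Rm,np.array(i["xyz"],float)
def ray(n,p):
    i,Rm,c=cam(n); d=Rm@np.array([(p[0]-i["cx"])/i["fx"],(p[1]-i["cy"])/i["fy"],1.]); return c,d/np.linalg.norm(d)
def atz(n,p,z):
    c,d=ray(n,p); return c+d*(z-c[2])/d[2]
def proj(n,X):
    i,Rm,c=cam(n); q=(np.atleast_2d(X)-c)@Rm; return np.c_[i["fx"]*q[:,0]/q[:,2]+i["cx"],i["fy"]*q[:,1]/q[:,2]+i["cy"]]
E
python3 - <<'E'
from h import *
print(arm.state())
for n in("side","top"):
    print(n,eyes.camera_info(n)); cv2.imwrite(f"pics/{n}0.png",eyes.camera(n))
    for l in("curer","tray_pad","lid_pad","tray_floor","start_top","stop_top","mirror","glue","primer","frames"):
        print(n,l,[(np.round(d["location"],1).tolist(),round(d["score"],2)) for d in finder.tip_of(n,l)][:4])
E
```

```text
pics
{'clock': 0.0, 'joints': array([ 1.11961231e+00,  3.53633169e-01,  1.63416782e+00,  8.88007481e-06,
        1.15522660e+00, -2.37762779e-03]), 'joint_velocities': array([ 0.00124201, -0.00012673,  0.0006181 , -0.00093152, -0.00179442,
       -0.00081573]), 'effort': array([ 5.61619905e-03, -6.05250263e+01, -3.42072165e+01,  3.83500719e-04,
        9.26475768e-03,  6.51742630e-05]), 'ee_pos': array([0.27092342, 0.56260996, 0.19415668]), 'tcp_rot': array([-6.99013289e-01, -3.06249951e+00,  2.19318626e-03]), 'ft_force': array([-0.51115279,  0.0551969 ,  0.20382351]), 'ft_torque': array([-0.02463851,  0.00166837, -0.0245558 ]), 'finger_force': 0.0, 'gripper_width': 0.9971935720131473}
side {'fx': 373.48790566900806, 'fy': 373.48790566900806, 'cx': 323.190239817728, 'cy': 192.72296645804516, 'xyz': array([ 0.50249413, -0.77784041,  0.78474683]), 'orientation': array([-2.29652191,  0.12280894, -0.0589965 ])}
side curer []
side tray_pad [([284.4, 182.5], 0.9)]
side lid_pad [([351.6, 138.8], 0.65)]
side tray_floor [([315.5, 187.7], 0.84)]
side start_top [([324.0, 286.0], 0.7), ([320.1, 
[... 201 characters left out ...]
, 0.66), ([317.9, 188.2], 0.51)]
side frames [([352.7, 374.1], 0.9)]
top {'fx': 415.05813013299826, 'fy': 415.05813013299826, 'cx': 319.22300537067304, 'cy': 200.00057114065905, 'xyz': array([ 5.45395868e-01, -4.87417527e-04,  1.28145904e+00]), 'orientation': array([-2.17328576,  2.21268025, -0.06292205])}
top curer [([293.4, 167.4], 0.86)]
top tray_pad [([202.0, 260.1], 0.41)]
top lid_pad [([289.2, 174.6], 0.63)]
top tray_floor [([288.8, 207.9], 0.86)]
top start_top [([408.9, 217.5], 0.61), ([416.6, 251.7], 0.38)]
top stop_top [([203.4, 265.7], 0.43)]
top mirror [([290.8, 205.4], 0.64)]
top glue [([192.0, 187.6], 0.64)]
top primer [([413.1, 190.7], 0.45)]
top frames [([475.4, 202.5], 0.61)]
```

Run:
```python
import cv2,numpy as np
a=cv2.imread("pics/side0.png");b=cv2.imread("pics/top0.png")
cv2.imwrite("pics/s1.png",cv2.resize(a[60:400,180:520],None,fx=1.76,fy=1.76,interpolation=3))
cv2.imwrite("pics/t1.png",cv2.resize(b[60:310,150:510],None,fx=2.2,fy=2.2,interpolation=3))
```

```text
(no output)
```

View pics/s1.png

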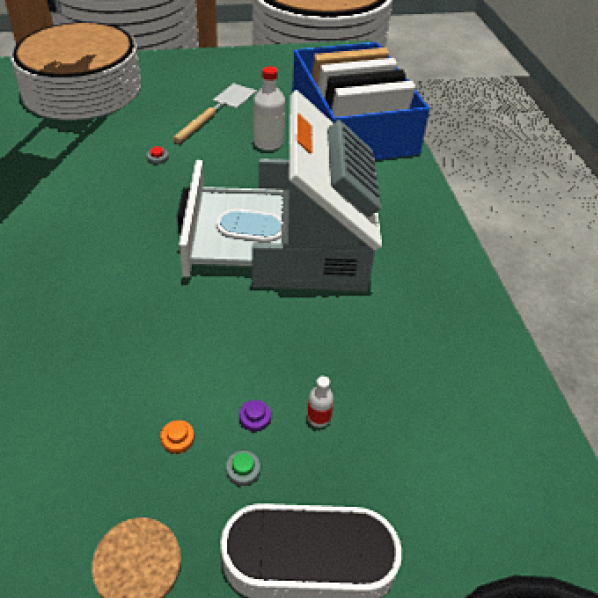

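View pics/t1.png

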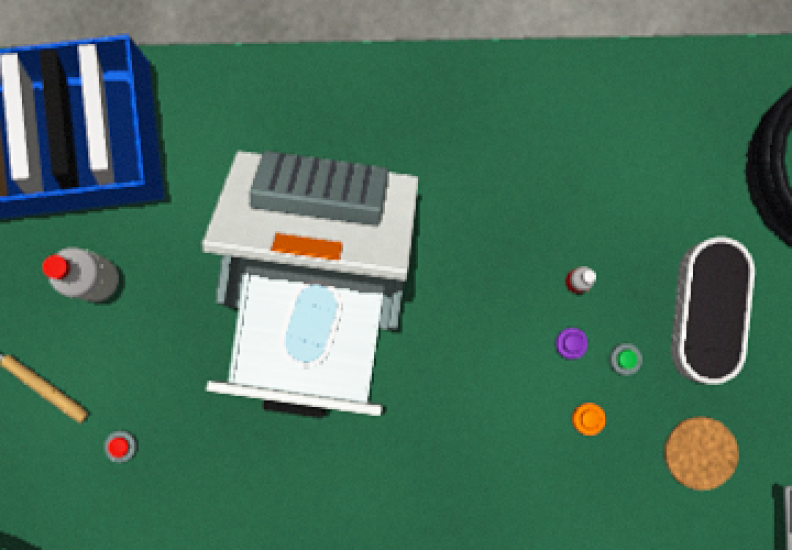

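The pictures show the lid open and the tray out with the mirror on it. The green button is on the right (−y), at about (435,223) in the top picture. Orange and purple look-alikes are next to it, and red is on the left. Next I fit the box pose, tray travel and lid angle.

```bash
cat >> h.py <<'E'
def world(p,B):  # p: cx,cy,yaw
    c,s=np.cos(p[2]),np.sin(p[2]); B=np.atleast_2d(B)
    return np.c_[p[0]+c*B[:,0]-s*B[:,1],p[1]+s*B[:,0]+c*B[:,1],B[:,2]]
def lidpt(th,s,y,o):
    return [0.08-s*np.cos(th)+o*np.sin(th), y, 0.09+s*np.sin(th)+o*np.cos(th)]
def tri(ps):
    A=np.zeros((3,3));b=np.zeros(3)
    for n,p in ps:
        c,d=ray(n,p);M=np.eye(3)-np.outer(d,d);A+=M;b+=M@c
    return np.linalg.solve(A,b)
E
python3 - <<'E'
from h import *
from scipy.optimize import least_squares
im={n:cv2.imread(f"pics/{n}0.png") for n in("side","top")}
def cen(n,m,box):
    k=np.zeros(m.shape,bool);x0,y0,x1,y1=box;k[y0:y1,x0:x1]=m[y0:y1,x0:x1];ys,xs=np.nonzero(k);return np.array([xs.mean(),ys.mean()]),len(xs)
hsv={n:cv2.cvtColor(im[n],cv2.COLOR_BGR2HSV) for n in im}
def green(n,box): return cen(n,(hsv[n][...,0]>50)&(hsv[n][...,0]<72)&(hsv[n][...,2]>125)&(hsv[n][...,1]>130),box)
def orange(n,box): return cen(n,(hsv[n][...,0]<14)&(hsv[n][...,1]>190)&(hsv[n][...,2]>120),box)
S=lambda u,v:("side",(u/1.76+180-.2,v/1.76+60-.2)); T=lambda u,v:("top",(u/2.2+150-.3,v/2.2+60-.3))
g={"side":green("side",(300,305,340,335)),"top":green("top",(420,210,450,236))}
o={"side":orange("side",(340,115,365,150)),"top":orange("top",(265,160,310,182))}
print(g,o)
print("green tri",tri([(n,g[n][0]) for n in g]),"z22",[atz(n,g[n][0],.022) for n in g])
print("red z22",[atz("top",((118/2.2)+150,(447/2.2)+60),.022),atz("side",(157/1.76+180,152/1.76+60),.022)])
obs=[]
L=lambda s,y,of:(lambda p:lidpt(p[4],s,y,of))
F=lambda x,y,z,t=0:(lambda p:[x-t*p[3],y,z])
obs=[(("top",o["top"][0]),L(.176,0,.02)),(("side",o["side"][0]),L(.176,0,.02)),
(T(205,247),L(.192,.12,.016)),(T(407,272),L(.192,-.12,.016)),(T(238,152),L(0,.12,.016)),(T(418,177),L(0,-.12,.016)),
(S(288,187),L(.192,-.12,.016)),(S(292,95),L(.192,.12,.016)),(S(380,243),L(0,-.12,.008)),
(S(254,287),F(-.11,-.12,0)),(S(370,292),F(.08,-.12,0)),(T(206,389),F(-.122,.115,.086,1)),(T(382,413),F(-.122,-.115,.086,1)),
(("side",(284.4,182.5)),F(-.137,0,.06,1)),(T(265,405),F(-.137,.04,.08,1)),(T(328,413),F(-.137,-.04,.08,1))]
def res(p): return np.concatenate([proj(n,world(p,f(p)))[0]-q for (n,q),f in obs])
r=least_squares(res,[.62,.05,0,.08,.9],loss="soft_l1");p=r.x
print(p);print(np.round(res(p).reshape(-1,2),1).tolist())
np.save("p.npy",p)
c,s=np.cos(p[2]),np.sin(p[2])
print("pad",world(p,[-.137-p[3],0,.06]),"padhome",world(p,[-.137,0,.06]),"lidpad",world(p,lidpt(p[4],.176,0,.02)),"shut",world(p,lidpt(0,.176,0,.02)))
st=arm.state();print(R.from_rotvec(st["tcp_rot"]).as_matrix().round(3))
for nm,z,pts in(("glue",.17,None),):
    d=finder.tip_of("side","glue");print("glue",atz("side",d[0]["location"],0) if d else None)
E
```

```text
{'side': (array([317.68, 322.33]), 100), 'top': (array([435.23809524, 222.80952381]), 63)} {'side': (array([352.29059829, 135.57264957]), 117), 'top': (array([288.97816594, 171.65065502]), 229)}
green tri [ 0.53989567 -0.3528957   0.01964533] z22 [array([ 0.53845999, -0.35413369,  0.022     ]), array([ 0.5412272 , -0.35232295,  0.022     ])]
red z22 [array([0.43235992, 0.34955155, 0.022     ]), array([0.43252978, 0.33892943, 0.022     ])]
[ 0.71443853  0.06717002 -0.15149219  0.09849812  0.71530987]
[[0.6, 1.8], [-0.5, 0.7], [-0.9, 0.6], [0.5, 1.7], [-0.5, -0.6], [0.4, -0.9], [3.2, -5.8], [0.7, -2.1], [0.5, 3.1], [-0.2, 0.2], [-0.1, -0.4], [1.2, -0.6], [0.6, -0.8], [-0.0, -3.1], [-0.2, 0.7], [-1.3, 0.8]]
pad [[0.48163757 0.10270984 0.06      ]] padhome [[0.57900759 0.08784515 0.06      ]] lidpad [[0.67515009 0.07316786 0.22052764]] shut [[0.61953802 0.0816577  0.11      ]]
[[-0.901  0.434 -0.   ]
 [ 0.434  0.901 -0.   ]
 [ 0.    -0.    -1.   ]]
glue [0.66144626 0.37821752 0.        ]
```

>>> servo_tool --pt "-0.03 -0.03 0" --pt "-0.07 -0.07 0" --pt "-0.11 -0.11 0" --pt "-0.15 -0.15 0" --pt "-0.19 -0.19 0" --pt "-0.23 -0.23 0" --pt "-0.26 -0.27 0" --pt "-0.29 -0.3 0" --pt "-0.315 -0.32 0" --pt "-0.332 -0.34 0" --pt "-0.332 -0.34 0" --pt "-0.332 -0.34 0" --yaw '[-0.01, -0.02, -0.03, -0.04, -0.05, -0.06, -0.07, -0.08, -0.09, -0.0945, -0.0945, -0.0945]' --grip 0 --grip_force 40

```text
clock: 2.65
ee_pos: [0.4227, 0.1132, 0.1949]
tcp_rot: [0.24, 3.132, 0.001]
ft_force: [-0.8, 0.8, -0.7]
gripper_width: 0.0
finger_force: 0.0
```

>>> servo_tool --pt "0 0 0.03" --pt "0 0 0.06" --pt "0 0 0.09" --pt "0 0 0.12" --pt "0 0 0.14" --pt "0 0 0.149" --pt "-0.01 0 0.149" --pt "-0.02 0 0.149" --pt "-0.03 0 0.149" --pt "-0.035 0 0.149" --yaw '[0, 0, 0, 0, 0, 0, 0, 0, 0, 0]'

```text
clock: 3.9
ee_pos: [0.4588, 0.1074, 0.0464]
tcp_rot: [0.239, 3.131, 0.001]
ft_force: [0.4, 0.3, -0.5]
gripper_width: 0.002
finger_force: 0.0
```

Run:
```python
from h import *
a=eyes.camera("side");b=eyes.camera("top")
p=np.load("p.npy")
for n,i in(("side",a),("top",b)):
    for X in [world(p,[-.137-p[3],y,z])[0] for y in(-.04,.04) for z in(.035,.08)]+[world(p,lidpt(p[4],s,y,.016))[0] for s in(0,.192) for y in(-.12,.12)]:
        cv2.circle(i,tuple(np.round(proj(n,X)[0]).astype(int)),1,(255,0,255),-1)
cv2.imwrite("pics/c2.png",np.hstack([cv2.resize(a[80:250,220:420],None,fx=2,fy=2),cv2.resize(b[100:270,200:400],None,fx=2,fy=2)]))
```

```text
(no output)
```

View pics/c2.png

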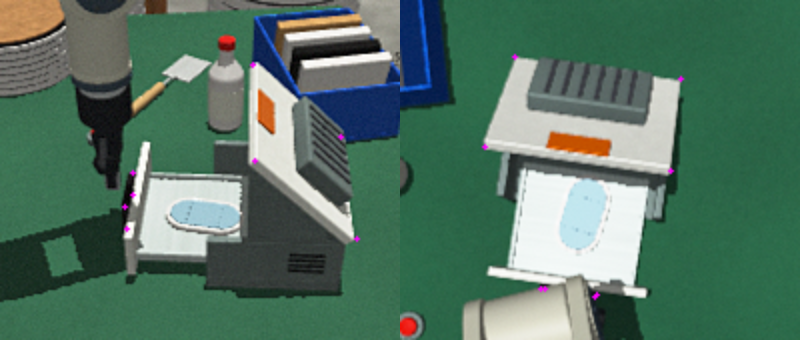

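The overlay lines up and the fingertips are just ahead of the black pad. I'll push the tray slowly.

>>> servo_tool --pt "-0.003 0 0" --pt "-0.006 0 0" --pt "-0.009 0 0" --pt "-0.012 0 0" --pt "-0.015 0 0" --pt "-0.019 0 0" --pt "-0.024 0 0" --pt "-0.029 0 0" --pt "-0.034 0 0" --pt "-0.039 0 0" --pt "-0.044 0 0" --pt "-0.049 0 0" --pt "-0.054 0 0" --pt "-0.059 0 0" --pt "-0.064 0 0" --pt "-0.069 0 0" --pt "-0.074 0 0" --pt "-0.079 0 0" --pt "-0.083 0 0" --pt "-0.085 0 0" --yaw '[0, 0, 0, 0, 0, 0, 0, 0, 0, 0, 0, 0, 0, 0, 0, 0, 0, 0, 0, 0]'

```text
clock: 6.5
ee_pos: [0.5417, 0.0946, 0.0459]
tcp_rot: [0.239, 3.132, 0.0]
ft_force: [-1.7, 0.1, 0.2]
gripper_width: 0.003
finger_force: 1.0
```

>>> servo_tool --pt "-0.002 0 0" --pt "-0.004 0 0" --pt "-0.006 0 0" --pt "-0.008 0 0" --pt "-0.01 0 0" --pt "-0.012 0 0" --pt "-0.014 0 0" --pt "-0.016 0 0" --pt "-0.018 0 0" --pt "-0.019 0 0" --pt "-0.02 0 0" --pt "-0.021 0 0" --pt "-0.022 0 0" --pt "-0.023 0 0" --pt "-0.024 0 0" --yaw '[0, 0, 0, 0, 0, 0, 0, 0, 0, 0, 0, 0, 0, 0, 0]'

```text
clock: 8.38
ee_pos: [0.5652, 0.0909, 0.0459]
tcp_rot: [0.238, 3.133, 0.0]
ft_force: [-2.2, 0.2, -0.0]
gripper_width: 0.002
finger_force: 1.0
```

>>> servo_tool --pt "-0.001 0 0" --pt "-0.002 0 0" --pt "-0.003 0 0" --pt "-0.004 0 0" --pt "-0.005 0 0" --pt "-0.006 0 0" --yaw '[0, 0, 0, 0, 0, 0]'

```text
clock: 9.12
ee_pos: [0.5711, 0.09, 0.0459]
tcp_rot: [-0.238, -3.133, 0.0]
ft_force: [-2.3, -0.9, 1.3]
gripper_width: 0.001
finger_force: 1.0
```

>>> servo_tool --pt "-0.001 0 0" --pt "-0.002 0 0" --pt "-0.003 0 0" --pt "-0.004 0 0" --pt "-0.005 0 0" --yaw '[0, 0, 0, 0, 0]'

```text
clock: 9.75
ee_pos: [0.5761, 0.0892, 0.0459]
tcp_rot: [0.238, 3.133, -0.0]
ft_force: [-2.7, -1.3, 1.0]
gripper_width: -0.001
finger_force: 1.0
```

>>> servo_tool --pt "-0.001 0 0" --pt "-0.002 0 0" --pt "-0.003 0 0" --pt "-0.004 0 0" --yaw '[0, 0, 0, 0]'

```text
clock: 10.25
ee_pos: [0.58, 0.0887, 0.0459]
tcp_rot: [0.238, 3.132, 0.0]
ft_force: [-1.9, -1.7, 0.3]
gripper_width: -0.001
finger_force: 1.0
```

Run:
```python
from h import *
a=eyes.camera("side");b=eyes.camera("top");print(arm.state()["ft_force"])
cv2.imwrite("pics/c3.png",np.hstack([cv2.resize(a[80:250,220:420],None,fx=2,fy=2),cv2.resize(b[100:270,200:400],None,fx=2,fy=2)]))
```

```text
[-2.24747269 -1.52778352  0.25730011]
```

View pics/c3.png

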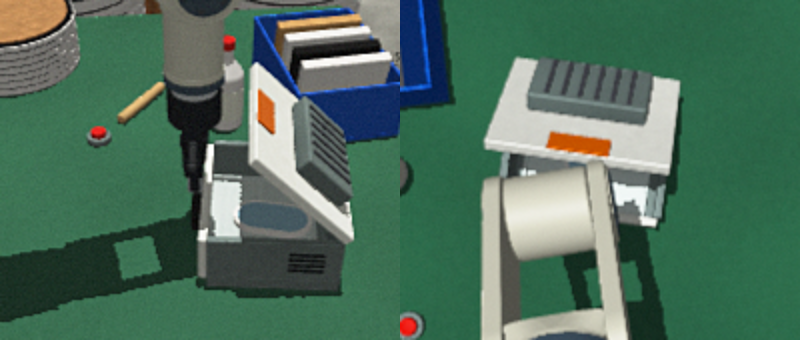

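Nearly home, with the panel almost against the front of the box. I'll continue in small steps until the force rises.

>>> servo_tool --pt "-0.001 0 0" --pt "-0.002 0 0" --pt "-0.003 0 0" --pt "-0.004 0 0" --yaw '[0, 0, 0, 0]'

```text
clock: 10.85
ee_pos: [0.5803, 0.0885, 0.0455]
tcp_rot: [-0.239, -3.126, 0.0]
ft_force: [-16.1, 3.5, 11.4]
gripper_width: 0.003
finger_force: 8.1
```

Tray is home: it stopped at x = 0.580 and the force rose to 16 N. I'll back off and rise.

>>> servo_tool --pt "0.004 0 0" --pt "0.01 0 0" --pt "0.025 0 0" --pt "0.045 0 0" --pt "0.06 0 -0.02" --pt "0.06 0 -0.06" --pt "0.06 0 -0.11" --pt "0.06 0 -0.16" --pt "0.06 0 -0.2" --pt "0.06 0 -0.225" --pt "0.06 0 -0.23" --pt "0.06 0 -0.23" --yaw '[0, 0, 0, 0, 0, 0, 0, 0, 0, 0, 0, 0]'

```text
clock: 12.35
ee_pos: [0.524, 0.0971, 0.2751]
tcp_rot: [-0.238, -3.132, 0.0]
ft_force: [-0.7, 0.1, 0.7]
gripper_width: 0.002
finger_force: 0.0
```

Run:
```python
from h import *
from scipy.optimize import least_squares
a=eyes.camera("side");b=eyes.camera("top");st=arm.state();print(st["ee_pos"])
o={}
for n,i,(x0,y0,x1,y1) in(("side",a,(335,110,370,155)),("top",b,(265,155,315,185))):
    h=cv2.cvtColor(i,cv2.COLOR_BGR2HSV)[y0:y1,x0:x1];m=(h[...,0]<14)&(h[...,1]>190)&(h[...,2]>120)
    ys,xs=np.nonzero(m);o[n]=(xs.mean()+x0,ys.mean()+y0);print(n,m.sum(),o[n])
P=tri(o.items());print("lid pad tri",P)
p=np.load("p.npy");print(world(p,lidpt(p[4],.176,0,.02)))
d=P-np.r_[p[:2],0];c,s=np.cos(p[2]),np.sin(p[2]);B=[c*d[0]+s*d[1],-s*d[0]+c*d[1],d[2]];print("box frame",B)
cv2.imwrite("pics/c4.png",np.hstack([cv2.resize(a[80:250,220:420],None,fx=2,fy=2),cv2.resize(b[100:270,200:400],None,fx=2,fy=2)]))
```

```text
[0.52369925 0.09704989 0.2743649 ]
side 118 (np.float64(352.3220338983051), np.float64(135.54237288135593))
top 229 (np.float64(289.10043668122273), np.float64(171.66812227074234))
lid pad tri [0.67818266 0.07431068 0.22213611]
[[0.67515009 0.07316786 0.22052764]]
box frame [np.float64(-0.03691825370855714), np.float64(0.0015873857278558392), np.float64(0.2221361145827549)]
```

View pics/c4.png

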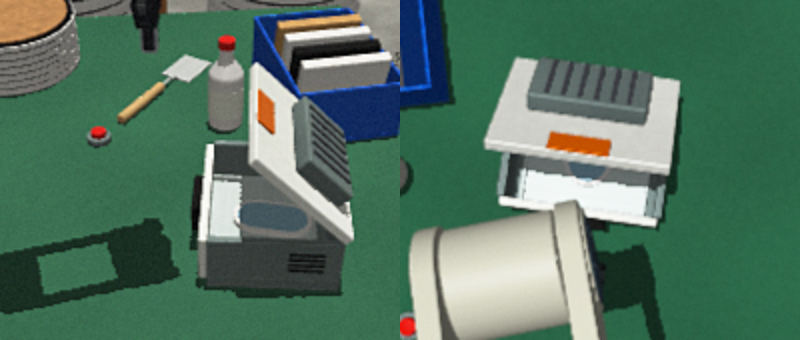

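>>> servo_tool --pt "-0.03 0 0" --pt "-0.065 0 0" --pt "-0.1 0 0" --pt "-0.13 0 0" --pt "-0.15 0 0" --pt "-0.159 0 0" --pt "-0.159 0 0.01" --pt "-0.159 0 0.02" --pt "-0.159 0 0.03" --pt "-0.159 0 0.035" --pt "-0.159 0 0.04" --yaw '[0, 0, 0, 0, 0, 0, 0, 0, 0, 0, 0]'

```text
clock: 13.82
ee_pos: [0.6817, 0.0731, 0.2357]
tcp_rot: [0.238, 3.132, 0.0]
ft_force: [0.0, -0.3, 0.3]
gripper_width: -0.0
finger_force: 0.0
```

>>> servo_tool --pt "0 0 0.003" --pt "0 0 0.006" --pt "0 0 0.009" --pt "0.003 0 0.012" --pt "0.006 0 0.015" --pt "0.009 0 0.018" --pt "0.012 0 0.022" --pt "0.016 0 0.026" --pt "0.02 0 0.031" --pt "0.0235 0 0.036" --pt "0.027 0 0.041" --pt "0.03 0 0.046" --pt "0.0335 0 0.0515" --pt "0.0365 0 0.057" --yaw '[0, 0, 0, 0, 0, 0, 0, 0, 0, 0, 0, 0, 0, 0]'

```text
clock: 15.58
ee_pos: [0.6416, 0.0794, 0.1802]
tcp_rot: [-0.238, -3.126, -0.001]
ft_force: [-6.3, -0.1, 6.7]
gripper_width: -0.0
finger_force: 3.6
```

>>> servo_tool --pt "0.003 0 0.005" --pt "0.005 0 0.01" --pt "0.008 0 0.016" --pt "0.01 0 0.021" --pt "0.012 0 0.027" --pt "0.014 0 0.0325" --pt "0.016 0 0.038" --pt "0.017 0 0.0435" --pt "0.019 0 0.049" --pt "0.02 0 0.053" --pt "0.021 0 0.056" --pt "0.0215 0 0.058" --pt "0.022 0 0.06" --yaw '[0, 0, 0, 0, 0, 0, 0, 0, 0, 0, 0, 0, 0]'

```text
clock: 17.2
ee_pos: [0.624, 0.0819, 0.1188]
tcp_rot: [0.238, 3.132, -0.0]
ft_force: [-1.2, -0.3, 1.9]
gripper_width: -0.001
finger_force: 1.0
```

>>> servo_tool --pt "0 0 0.0015" --pt "0 0 0.003" --pt "0 0 0.0045" --pt "0 0 0.006" --pt "0 0 0.007" --pt "0 0 0.008" --pt "0 0 0.009" --yaw '[0, 0, 0, 0, 0, 0, 0]'

```text
clock: 18.08
ee_pos: [0.6239, 0.0819, 0.1098]
tcp_rot: [-0.238, -3.133, -0.0]
ft_force: [-1.6, 1.0, 2.0]
gripper_width: 0.001
finger_force: 1.0
```

>>> servo_tool --pt "0 0 0.001" --pt "0 0 0.002" --pt "0 0 0.003" --pt "0 0 0.003" --yaw '[0, 0, 0, 0]'

```text
clock: 18.58
ee_pos: [0.6239, 0.0819, 0.1068]
tcp_rot: [-0.238, -3.133, 0.0]
ft_force: [-0.3, -0.5, 0.8]
gripper_width: 0.0
finger_force: 0.3
```

>>> servo_tool --pt "0 0 0.001" --pt "0 0 0.002" --pt "0 0 0.003" --pt "0 0 0.003" --yaw '[0, 0, 0, 0]'

```text
clock: 19.08
ee_pos: [0.6239, 0.0819, 0.1038]
tcp_rot: [-0.238, -3.132, 0.0]
ft_force: [-0.6, 0.6, 0.5]
gripper_width: 0.002
finger_force: 0.3
```

Run:
```python
from h import *
a=eyes.camera("side");b=eyes.camera("top");print(arm.state()["ft_force"],arm.state()["ee_pos"])
cv2.imwrite("pics/c5.png",np.hstack([cv2.resize(a[80:250,220:420],None,fx=2,fy=2),cv2.resize(b[100:270,200:400],None,fx=2,fy=2)]))
```

```text
[-0.15199162  0.18409653  0.9027183 ] [0.62396304 0.08190952 0.10376018]
```

View pics/c5.png

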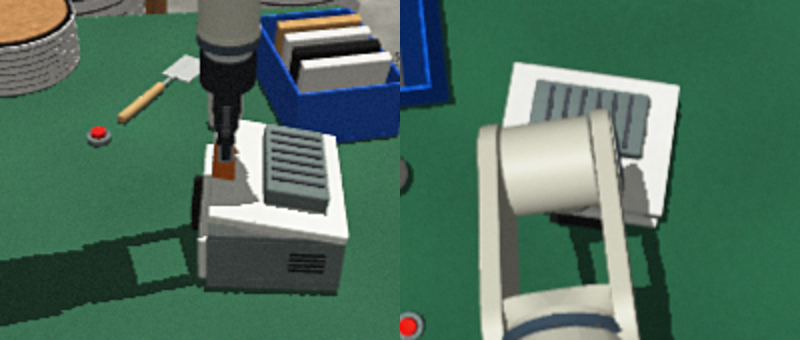

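The lid edge still slopes slightly, so it isn't shut yet and the force is low. I'll keep lowering in small steps.

>>> servo_tool --pt "0 0 0.001" --pt "0 0 0.002" --pt "0 0 0.003" --pt "0 0 0.004" --yaw '[0, 0, 0, 0]'

```text
clock: 19.68
ee_pos: [0.6239, 0.0819, 0.0998]
tcp_rot: [-0.238, -3.132, 0.0]
ft_force: [-0.8, -0.2, 1.7]
gripper_width: 0.003
finger_force: 1.0
```

Run:
```python
from h import *
a=eyes.camera("side");st=arm.state();p=np.load("p.npy");print(st["ee_pos"])
k=4;x0,y0=300,115
im=cv2.resize(a[y0:y0+125,x0:x0+110],None,fx=k,fy=k,interpolation=3);raw=im.copy()
def L(A,B,c):
    q=[tuple(np.round((proj("side",X)[0]-[x0,y0])*k).astype(int).tolist()) for X in(A,B)];cv2.line(im,q[0],q[1],c,1)
for th,c in((0,(255,0,255)),(.1,(255,255,0))):
    L(world(p,lidpt(th,0,-.12,.016))[0],world(p,lidpt(th,.192,-.12,.016))[0],c)
    L(world(p,lidpt(th,.192,.12,.016))[0],world(p,lidpt(th,.192,-.12,.016))[0],c)
L(world(p,[-.11,-.12,.0])[0],world(p,[-.11,-.12,.09])[0],(0,0,255));L(world(p,[.08,-.12,.09])[0],world(p,[-.11,-.12,.09])[0],(0,0,255))
q=tuple(np.round((proj("side",st["ee_pos"])[0]-[x0,y0])*k).astype(int).tolist());cv2.circle(im,q,4,(0,255,0),1)
cv2.imwrite("pics/c6.png",cv2.resize(np.hstack([im,raw]),(792,450)))
```

```text
[0.62384855 0.08193402 0.09967886]
```

View pics/c6.png

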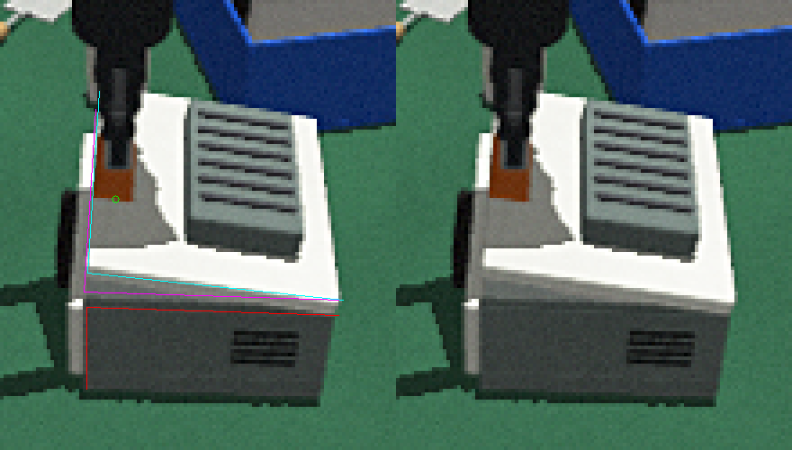

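Run:
```python
from h import *
print(proj("side",[[.4588,.1074,.0464],[.58,.0887,.0459],[.5237,.097,.2744],[.6238,.0819,.0997],[.6238,.0819,.127]]))
print("seen",(276,173.5),(317.5,194),(295,104))
a=eyes.camera("side");cv2.imwrite("pics/raw7.png",a);print(arm.state()["ft_force"])
```

```text
[[277.14055342 182.31206158]
 [317.10161922 183.68854528]
 [294.97777575 117.41041033]
 [331.93241366 170.28644001]
 [332.1057952  162.90074968]]
seen (276, 173.5) (317.5, 194) (295, 104)
[-0.72163647  0.74970283  0.86242618]
```

The picture shows the real fingertips about 25 mm higher than the reported TCP, so the lid still has about 0.1 rad to go. I'll continue down until it stops.

>>> servo_tool --pt "0 0 0.0015" --pt "0 0 0.003" --pt "0 0 0.0045" --pt "0 0 0.006" --pt "0 0 0.0075" --pt "0 0 0.009" --pt "0 0 0.01" --yaw '[0, 0, 0, 0, 0, 0, 0]'

```text
clock: 20.65
ee_pos: [0.6239, 0.0819, 0.0898]
tcp_rot: [-0.238, -3.132, -0.0]
ft_force: [-1.4, 0.0, 1.9]
gripper_width: -0.002
finger_force: 0.9
```

Run:
```python
from h import *
a=eyes.camera("side");b=cv2.imread("pics/raw7.png");st=arm.state();print(st["ft_force"],st["ee_pos"])
f=lambda i:cv2.resize(i[115:240,300:410],None,fx=3.6,fy=3.6,interpolation=3)
cv2.imwrite("pics/c7.png",np.hstack([f(b),f(a)]))
```

```text
[0.27706661 0.94187845 1.69665309] [0.62385984 0.0819028  0.08967156]
```

View pics/c7.png

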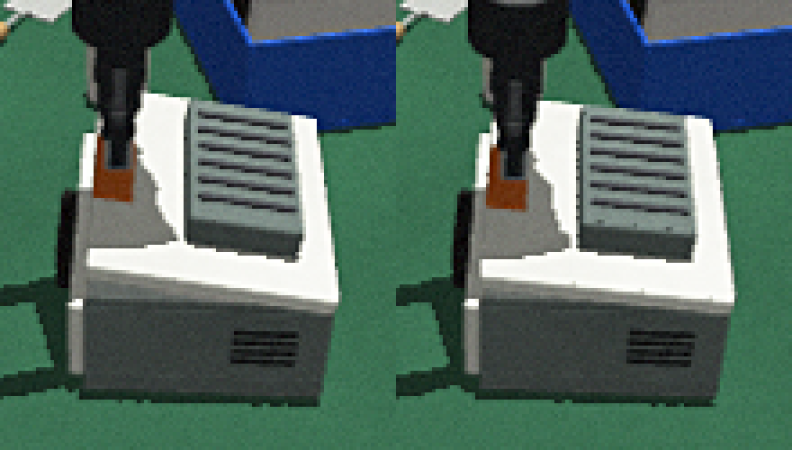

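The lid follows the fingertips and is close to shut (right half). I'll go on down to the stop.

>>> servo_tool --pt "0 0 0.001" --pt "0 0 0.002" --pt "0 0 0.003" --pt "0 0 0.004" --pt "0 0 0.005" --pt "0 0 0.006" --yaw '[0, 0, 0, 0, 0, 0]'

```text
clock: 21.45
ee_pos: [0.6239, 0.0819, 0.0838]
tcp_rot: [-0.238, -3.133, -0.0]
ft_force: [-2.6, 0.5, 1.8]
gripper_width: 0.003
finger_force: 1.0
```

>>> servo_tool --pt "0 0 0.001" --pt "0 0 0.002" --pt "0 0 0.003" --pt "0 0 0.004" --yaw '[0, 0, 0, 0]'

```text
clock: 21.95
ee_pos: [0.6239, 0.0819, 0.0798]
tcp_rot: [-0.238, -3.132, 0.0]
ft_force: [-0.6, 0.7, 1.3]
gripper_width: -0.001
finger_force: 1.0
```

>>> servo_tool --pt "0 0 0.001" --pt "0 0 0.002" --pt "0 0 0.003" --pt "0 0 0.004" --yaw '[0, 0, 0, 0]'

```text
clock: 22.45
ee_pos: [0.6239, 0.0819, 0.0758]
tcp_rot: [0.238, 3.133, 0.0]
ft_force: [-1.3, 0.4, 2.1]
gripper_width: 0.001
finger_force: 1.0
```

>>> servo_tool --pt "0 0 0.001" --pt "0 0 0.002" --pt "0 0 0.003" --pt "0 0 0.004" --yaw '[0, 0, 0, 0]'

```text
clock: 22.95
ee_pos: [0.624, 0.082, 0.0735]
tcp_rot: [0.238, 3.132, 0.0]
ft_force: [-8.9, -1.1, 23.2]
gripper_width: 0.001
finger_force: 12.0
```

Run:
```python
from h import *
a=eyes.camera("side");cv2.imwrite("pics/raw8.png",a);p=np.load("p.npy");st=arm.state();print(st["ft_force"],st["ee_pos"])
for n in("raw7","raw8"):
    i=cv2.imread(f"pics/{n}.png");h=cv2.cvtColor(i,cv2.COLOR_BGR2HSV)[140:200,320:345]
    m=(h[...,0]<14)&(h[...,1]>190)&(h[...,2]>70);ys,xs=np.nonzero(m);print(n,m.sum(),"orange bottom row",ys.max()+140,"cols",xs.min()+320,xs.max()+320)
    g=cv2.cvtColor(i,cv2.COLOR_BGR2GRAY);print(g[180:206,328].tolist())
for th in(.12,.1,.08,.06,.04,.02,0):print(th,proj("side",[world(p,lidpt(th,.176,-.04,.02))[0],world(p,lidpt(th,.17,-.12,.016))[0]]).round(1).tolist())
```

```text
[-7.8924769  -0.40359375 16.94309748] [0.62398268 0.08195759 0.07355211]
raw7 87 orange bottom row 170 cols 326 336
[123, 123, 114, 102, 254, 251, 244, 245, 251, 201, 132, 123, 129, 101, 106, 102, 105, 109, 72, 58, 75, 59, 62, 58, 65, 66]
raw8 94 orange bottom row 176 cols 324 334
[121, 116, 116, 118, 123, 120, 120, 121, 119, 119, 101, 254, 250, 247, 243, 251, 233, 143, 117, 134, 85, 61, 64, 61, 65, 65]
0.12 [[331.6, 170.6], [332.8, 190.6]]
0.1 [[331.3, 171.5], [332.5, 191.6]]
0.08 [[331.0, 172.5], [332.3, 192.5]]
0.06 [[330.8, 173.4], [332.0, 193.4]]
0.04 [[330.5, 174.4], [331.8, 194.4]]
0.02 [[330.3, 175.3], [331.6, 195.3]]
0 [[330.2, 176.3], [331.5, 196.2]]
```

Lid is shut: the force rose to 23 N at the stop, and the pad row (176) matches angle 0. I'll lift off and go above the green button.

>>> servo_tool --pt "0 0 -0.006" --pt "0 0 -0.02" --pt "0 0 -0.05" --pt "0 0 -0.09" --pt "0 -0.03 -0.12" --pt "0.003 -0.08 -0.12" --pt "0.006 -0.13 -0.12" --pt "0.008 -0.18 -0.12" --pt "0.01 -0.23 -0.12" --pt "0.012 -0.28 -0.12" --pt "0.014 -0.33 -0.12" --pt "0.016 -0.38 -0.12" --pt "0.017 -0.42 -0.12" --pt "0.017 -0.443 -0.12" --pt "0.017 -0.443 -0.12" --pt "0.017 -0.443 -0.12" --yaw '[0, 0, 0, 0, 0, 0, 0, 0, 0, 0, 0, 0, 0, 0, 0, 0]'

```text
clock: 25.0
ee_pos: [0.5403, -0.3523, 0.1919]
tcp_rot: [-0.238, -3.132, -0.001]
ft_force: [-0.1, 0.3, -0.6]
gripper_width: -0.0
finger_force: 0.0
```

Run:
```python
from h import *
from scipy.optimize import least_squares
st=arm.state();print(st["ee_pos"],st["tcp_rot"]);a=eyes.camera("side");b=eyes.camera("top");w=eyes.camera("wrist")
wi=eyes.camera_info("wrist");print(np.round(wi["T_tool_cam"],3).tolist(),wi["fx"],wi["cx"],wi["cy"])
p=np.load("p.npy");k=4
def draw(n,i,q,col):
    C=[world(p,[x-q,y,z])[0] for x,y,z in((-.122,.115,.086),(-.122,-.115,.086),(-.122,-.115,.012))]
    pts=np.round((proj(n,C)-o)*k).astype(int);cv2.polylines(i,[pts.reshape(-1,1,2)],False,col,1)
out=[]
for n,i,o in(("side",a,np.array([300,115])),("top",b,np.array([235,120]))):
    j=cv2.resize(i[o[1]:o[1]+110,o[0]:o[0]+100],None,fx=k,fy=k,interpolation=3)
    draw(n,j,0,(255,0,255));draw(n,j,.01,(0,255,255));out.append(j)
cv2.imwrite("pics/c8.png",np.hstack(out))
# green in wrist image
h=cv2.cvtColor(w,cv2.COLOR_BGR2HSV);m=((h[...,0]>50)&(h[...,0]<72)&(h[...,2]>125)&(h[...,1]>130)).astype(np.uint8)
n,l,s,c=cv2.connectedComponentsWithStats(m);T=np.array(wi["T_tool_cam"]);Rt=R.from_rotvec(st["tcp_rot"]).as_matrix()
for q in range(1,n):
    if s[q,4]>30:
        d=Rt@T[:3,:3]@np.array([(c[q][0]-wi["cx"])/wi["fx"],(c[q][1]-wi["cy"])/wi["fy"],1]);o=st["ee_pos"]+Rt@T[:3,3]
        print("green wrist",c[q],s[q,4],[(o+d*(z-o[2])/d[2]).round(4) for z in(.022,)])
cv2.imwrite("pics/w8.png",w)
```

```text
[ 0.54033425 -0.35232254  0.19192302] [-2.37823644e-01 -3.13248760e+00 -9.68685448e-04]
[[-0.0, -0.958, -0.288, 0.073], [1.0, -0.0, -0.001, -0.0], [0.001, -0.288, 0.958, -0.179], [0.0, 0.0, 0.0, 1.0]] 282.0563846003063 320.0145919031783 199.9130029002577
```

View pics/c8.png

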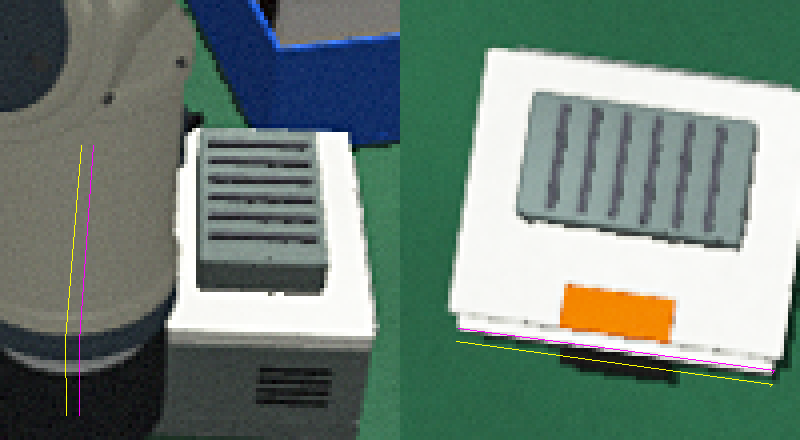

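View pics/w8.png

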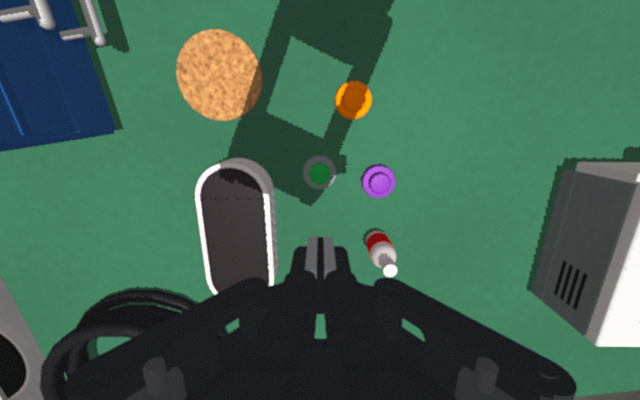

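Tray and lid are home, since the panel edge lies on the predicted line. The green button at wrist pixel (319,173) is directly below the fingertips at (320,240). I'll descend onto it.

>>> servo_tool --pt "0.001 0 0.03" --pt "0.001 0 0.07" --pt "0.001 0 0.11" --pt "0.001 0 0.145" --pt "0.001 0 0.17" --pt "0.001 0 0.185" --pt "0.001 0 0.193" --pt "0.001 0 0.196" --pt "0.001 0 0.199" --pt "0.001 0 0.199" --yaw '[0, 0, 0, 0, 0, 0, 0, 0, 0, 0]'

```text
clock: 26.4
ee_pos: [0.5393, -0.3534, -0.0067]
tcp_rot: [0.238, 3.132, -0.001]
ft_force: [0.2, -1.0, -0.0]
gripper_width: -0.001
finger_force: 0.0
```

>>> servo_tool --pt "0 0 0.0015" --pt "0 0 0.003" --pt "0 0 0.0045" --pt "0 0 0.006" --pt "0 0 0.0075" --pt "0 0 0.009" --yaw '[0, 0, 0, 0, 0, 0]'

```text
clock: 27.15
ee_pos: [0.5391, -0.3533, -0.0161]
tcp_rot: [-0.238, -3.133, -0.0]
ft_force: [-0.2, 0.2, 2.4]
gripper_width: -0.003
finger_force: 1.2
```

Contact with the spring, so I'll keep pressing to the stop.

>>> servo_tool --pt "0 0 0.001" --pt "0 0 0.002" --pt "0 0 0.003" --pt "0 0 0.004" --pt "0 0 0.005" --yaw '[0, 0, 0, 0, 0]'

```text
clock: 27.78
ee_pos: [0.5391, -0.3533, -0.0205]
tcp_rot: [-0.238, -3.133, 0.0]
ft_force: [-4.6, 3.0, 17.0]
gripper_width: -0.001
finger_force: 8.5
```

The button bottomed out at 17 N, against a 5 N spring. I'll release and rise.

>>> servo_tool --pt "0 0 0" --pt "0 0 -0.005" --pt "0 0 -0.01" --pt "0 0 -0.02" --pt "0 0 -0.05" --pt "0 0 -0.09" --pt "0 0 -0.14" --pt "0 0 -0.19" --pt "0.04 0 -0.22" --pt "0.09 0 -0.22" --pt "0.12 0 -0.22" --pt "0.12 0 -0.22" --pt "0.12 0 -0.22" --yaw '[0, 0, 0, 0, 0, 0, 0, 0, 0, 0, 0, 0, 0]'

```text
clock: 29.4
ee_pos: [0.4212, -0.3355, 0.1994]
tcp_rot: [0.239, 3.131, -0.001]
ft_force: [-0.9, 0.1, 0.1]
gripper_width: -0.002
finger_force: 0.0
```

Run:
```python
from h import *
st=arm.state();print(st["ee_pos"],st["ft_force"])
a=eyes.camera("side");b=eyes.camera("top");p=np.load("p.npy")
h=cv2.cvtColor(b,cv2.COLOR_BGR2HSV);m=(h[155:200,265:315,0]<14)&(h[155:200,265:315,1]>190)
m&=(h[155:200,265:315,2]>120);ys,xs=np.nonzero(m);print("lid pad top px",xs.mean()+265,ys.mean()+155,"expected shut",proj("top",world(p,[-.096,0,.11])))
h=cv2.cvtColor(a,cv2.COLOR_BGR2HSV)[305:340,295:345];m=(h[...,0]>50)&(h[...,0]<72)&(h[...,2]>125)&(h[...,1]>130)
ys,xs=np.nonzero(m);print("green side",xs.mean()+295 if len(xs) else None,ys.mean()+305 if len(xs) else None,len(xs),"was 317.7 322.3 100")
q=proj("top",world(p,[[-.122,y,.086] for y in(.1,.08,-.08,-.1)]))
g=cv2.cvtColor(b,cv2.COLOR_BGR2GRAY)
for u,v in q: print((round(u),round(v,1)),g[int(v)-4:int(v)+7,int(round(u))].tolist())
```

```text
[ 0.42120502 -0.33547218  0.19944923] [-0.94720744  0.08783763  0.11195741]
lid pad top px 277.0 191.0 expected shut [[289.60127971 197.78700579]]
green side 317.68 322.33 100 was 317.7 322.3 100
(255, np.float64(202.6)) [228, 227, 250, 253, 231, 92, 69, 78, 81, 82, 85]
(261, np.float64(203.5)) [224, 218, 249, 253, 223, 56, 58, 86, 84, 83, 81]
(316, np.float64(210.9)) [250, 216, 212, 248, 252, 220, 52, 58, 88, 88, 85]
(323, np.float64(211.8)) [250, 216, 207, 248, 252, 224, 47, 59, 88, 86, 87]
```

```bash
python3 -c "
from h import *
print(order.hand_in())"
```

```text
the job is handed in; nothing more can be done
None
```

The job is handed in: the tray was pushed home, then the lid shut, each to its hard stop, and last the green button was pressed fully down and came back up; the red button and mirror were not touched.

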